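# Hand check of the end switches on a microscope stage

## Robot

A 7-joint arm with a two-finger parallel gripper is mounted at the origin on the work surface. World frame = base frame: x ahead of the robot, y to its left, z up, the work surface at z = 0. Lengths are in m, angles in rad, forces in N, time in s.
With the tool pointing down it reaches from about 0.425 to 0.8 m from the base axis. Payload 8.3 kg.
Tool frame: the origin (TCP) lies at the very end of the fingers, on their centre line; the grasp point (between the pads) lies 19 mm behind it; z points along the fingers, y is the direction in which the jaws open and shut (so a half turn about z gives the same grasp; the last joint's range is limited). The gripper opens to 85 mm and grips with 20 to 120 N. Pads are 22 mm wide; open, the fingers measure 114 mm over their backs; the gripper's body (76 mm by 85 mm) begins 54 mm behind the grasp point. The pads swing forward as they close: fully open they stand 13 mm farther back than shut.
Start: joints at [1.238, 0.383, 0.016, 1.37, -0.006, 1.388, -0.046], TCP at [0.167, -0.602, 0.231] pointing down, gripper open.
Joint ranges: [-2.95, 2.95], [-0.25, 2.06], [-1.52, 1.56], [0.18, 2.33], [-1.44, 4.58], [0.02, 2.06], [-3.01, 3.01]. Speed limits (rad/s): [2.39, 2.39, 3.01, 3.01, 3.14, 3.14, 3.14].

## Interface

Orientations are given as a rotation vector (axis times angle).
In Python, from plant import status, imaging, job gives the robot as it stands.
- The arm moves only by the tool drive_tool, never from a script. Its argument "increments" is a list of rows, each an object of numbers: "grip": the finger opening in m, from 0 to 0.0854; "x", "y", "z": the shift along the tool's x, y, z in m; "twist": the turn about the tool's z in rad. In form: [{"grip": .., "x": .., "y": .., "z": .., "twist": ..}, ...]. A call has 1 to 5 rows; each row shifts and turns the commanded pose from where the row before left it, along the tool's axes as they then stand; what a row does not reach is not made up. A row lasts 1/8 s, in which the tool goes at most 62.5 mm and 10.7 degrees, less where a joint would pass 70% of its speed; a pose out of reach is approached as far as the arm can. A call with a gripper value outside its range is refused whole. The fingers move at their own pace and stop on an object; the grip force is fixed at half the most. Time passes only in rows, so rows that do not move let the fingers close. It gives the time, the measured TCP pose, the force and the opening at its end, in the units of the state.
- status.get_state(): the state, without advancing time (a new reading comes with each control period).
- imaging.snapshot(name): name is "side" or "top" or "wrist"; returns a dict with "color" (420x560x3 uint8, red, green, blue), "mtx" (3x3 intrinsics, pixels), "origin" and "attitude" of the camera in the world. Camera axes: x right, y down, z forward; pixel columns grow to the right and rows downward; lengths in m; the calibration is good to about 2 mm. A picture is of the moment at which its call begins. There is no depth.
- job.close_job(): hands the job in, once; it reports no verdict.
The state is a dict: "clock": time; "q": joint angles; "joint_vel": joint speeds; "joint_efforts": joint torques, N m; "tcp_pos": TCP position; "tcp_rot": TCP orientation; "force": force on the tool from outside, world axes, zero at the start; "moment": the same for the moment, N m; "gripper_width": finger opening in m.
Only numpy, scipy, OpenCV 4.12 (cv2) and the standard library are available. Lean on these libraries where they do the work, as an engineer would, in place of code of your own. Each camera call takes 0.05 s, during which the arm holds its last target. There are 200 camera calls.

## Task

Check the two end switches of the microscope's motorised stage by hand: push the arm with the blue roller sideways, outwards (away from the middle of the stage), to a lean of about 45 degrees so that it trips (it does at 30; never go beyond 60), hold it there for a second and let it spring back upright; then do the same with the orange one. Do not push an arm inwards, do not knock the microscope or its lamps, and leave everything else where it is.

Things in the scene. Friction and masses are not known exactly. Their poses are not given: they have to be found in the camera images.
- scope: digital microscope, fixed: white base plate 260 (x) x 380 (y) x 20 mm, grey column near its back edge, optical tube over the middle (52 mm across, lower end 150 mm above the bench). Origin at the bench under the middle of the plate; x away from the robot, y along the stage, z up. Rollers stand on the line x = -40 mm. The space on the inner side of each roller arm, above the carriage, is free.
- lamp_left (a point): middle of the underside's front edge of the white lamp panel that overhangs the roller at the microscope's +y end: 204 mm above the bench, panel 55 (x) x 145 (y) x 21 mm, edge 2 mm nearer the robot than the roller's centre. An upright tool does not fit: come from the robot's side, leaning 35 to 45 degrees, fingertips pointing down and away from the robot.
- lamp_right (a point): middle of the underside's front edge of the white lamp panel that overhangs the roller at the microscope's -y end: 204 mm above the bench, panel 55 (x) x 145 (y) x 21 mm, edge 2 mm nearer the robot than the roller's centre. An upright tool does not fit: come from the robot's side, leaning 35 to 45 degrees, fingertips pointing down and away from the robot.
- switch_home: end switch with blue head and blue roller, fixed: upright block 32 mm wide, 60 mm high, on the base plate, 13 to 43 mm behind the roller's centre. Origin on top of the base plate, 100 mm straight below the roller's centre at rest; axes as the microscope's. Which switch is at which end varies; each is 110 to 140 mm from the middle.
- switch_far: end switch with orange head and orange roller, fixed: upright block 32 mm wide, 60 mm high, on the base plate, 13 to 43 mm behind the roller's centre. Origin on top of the base plate, 100 mm straight below the roller's centre at rest; axes as the microscope's. Which switch is at which end varies; each is 110 to 140 mm from the middle.
- lever_home (a joint): lean of the blue-rollered arm, rad: 0 upright at rest, positive when leaning to the microscope's +y. Hinge along the microscope's x, 50 mm above the switch's origin, 50 mm below the roller's centre. Light centring spring, 0.2 N m/rad (3 N at the roller at 45 degrees); springs upright when let go. Trips at 0.5 (30 degrees), must not pass 1.05 (60 degrees).
- lever_far (a joint): lean of the orange-rollered arm, rad: 0 upright at rest, positive when leaning to the microscope's +y. Hinge along the microscope's x, 50 mm above the switch's origin, 50 mm below the roller's centre. Light centring spring, 0.2 N m/rad (3 N at the roller at 45 degrees); springs upright when let go. Trips at 0.5 (30 degrees), must not pass 1.05 (60 degrees).
- roller_home (a point): centre of the blue roller, 18 mm across, 16 mm long along the microscope's x, at the top of its arm; 120 mm above the bench when upright. Moves with the arm.
- roller_far (a point): centre of the orange roller, 18 mm across, 16 mm long along the microscope's x, at the top of its arm; 120 mm above the bench when upright. Moves with the arm.
- dish: round clear petri dish, 48 mm across, 12 mm high, loose on the carriage; origin under its centre; leave it alone
- rack: white tube rack with green-capped tubes, 70 x 110 mm, 84 mm high, loose on the bench; origin under its centre; leave it alone
- pot: red jar, 60 mm across, 60 mm high, loose; origin under its centre; leave it alone
- driver: screwdriver, 150 mm long, lying loose on the bench in front of the microscope; leave it alone
- slidebox: blue slide box, 80 x 100 x 35 mm, loose; origin under its centre; leave it alone
- beaker: glass beaker, 60 mm across, 70 mm high, loose; origin under its centre; leave it alone
- stage_top (a point): middle of the top of the black stage carriage, 55 mm above the bench
- carriage (a joint): position of the black stage carriage (50 mm wide along y, 110 mm along x) on its rails, in m along the microscope's y; its top is 55 mm above the bench; stiff; leave it alone

How it is judged:
By the outcome, as a careful person would: the job done as asked, in the order asked, and still so for the second after the job is handed in, with the robot touching nothing.
It also fails if it takes over 58 s, if anything falls off the work surface, if the arm or the gripper's body presses on something with over 40 N, if the wrist force passes 120 N, or if a joint passes its speed limit or range.

## Working session

There is one attempt and no reset: what is moved stays moved. The work goes in short steps, Python scripts to look and compute and a tool call to move; the robot and the scene stay as the last step left them, time stands still between calls to the robot, and variables do not carry over. Pictures are saved under pics/ and viewed, about 8 in all and at most 12, crops included, and the job is handed in when it is done.

Besides the shell and the picture viewer there is one more tool, called after "Call:" as a command line: name --argument value ..., lists and objects as JSON in quotes. drive_tool: Moves the arm, as the interface text tells. Its arguments: {"type":"object","properties":{"increments":{"type":"array","items":{"type":"object","properties":{"grip":{"type":"number"},"x":{"type":"number"},"y":{"type":"number"},"z":{"type":"number"},"twist":{"type":"number"}}}}},"required":["increments"]}

```bash
mkdir -p pics; ls; python3 - <<'E'
from plant import status, imaging
import cv2,numpy as np
s=status.get_state()
for k in("clock","q","tcp_pos","tcp_rot","force","gripper_width"):print(k,np.round(s[k],4))
a=[]
for n in("top","side"):
    d=imaging.snapshot(n);np.savez(f"pics/{n}0.npz",**d);cv2.imwrite(f"pics/{n}0.png",d["color"][:,:,::-1])
    print(n,d["mtx"],d["origin"],d["attitude"])
E
```

```text
pics
clock 0.0
q [ 1.2381  0.3842  0.0164  1.3712 -0.0063  1.3882 -0.0465]
tcp_pos [ 0.1665 -0.6019  0.2303]
tcp_rot [-3.1111e+00 -4.2230e-01  5.0000e-04]
force [-0.2892 -0.6926 -0.3666]
gripper_width 0.0854
top [[404.64580756   0.         277.15683503]
 [  0.         404.64580756 206.94130149]
 [  0.           0.           1.        ]] [ 0.42591548 -0.02262153  1.08556245] [-2.17767536  2.16913245 -0.06097319]
side [[394.46418768   0.         282.87464905]
 [  0.         394.46418768 210.08960275]
 [  0.           0.           1.        ]] [ 0.32449375 -0.664247    0.85234515] [-2.38422987  0.30001352 -0.14156343]
```

View pics/top0.png

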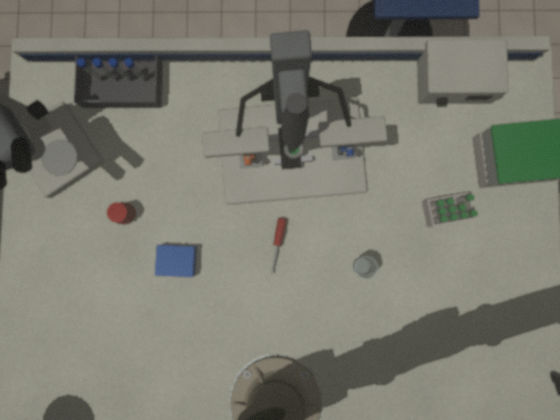

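View pics/side0.png

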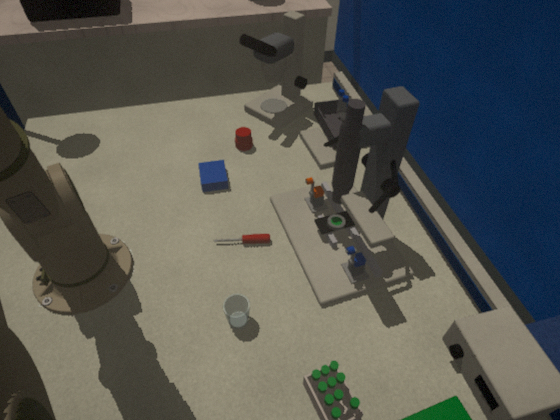

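The top view shows blue at about (347,152) on the -y end and orange at about (250,160) on the +y end, with the lamps over them. The side view shows both rollers: orange (310,181), blue (351,251). The drive can't tilt the tool. Next I'll measure the rollers and get the wrist camera's mounting.

```bash
cat > h.py <<'E'
import numpy as np,cv2
from scipy.spatial.transform import Rotation as R
def load(n): return dict(np.load(f"pics/{n}.npz"))
def ray(d,p):
    v=np.linalg.inv(d["mtx"])@[p[0],p[1],1];return d["origin"],R.from_rotvec(d["attitude"]).apply(v)
def plane(d,p,z):
    o,v=ray(d,p);return o+v*(z-o[2])/v[2]
def tri(a,p,b,q):
    o,v=ray(a,p);r,w=ray(b,q);s=np.linalg.lstsq(np.c_[v,-w],r-o,rcond=None)[0]
    return (o+v*s[0]+r+w*s[1])/2,np.linalg.norm(o+v*s[0]-r-w*s[1])
def proj(d,X):
    c=R.from_rotvec(d["attitude"]).inv().apply(np.array(X)-d["origin"]);return (d["mtx"]@c)[:2]/c[2]
E
python3 - <<'E'
from h import *
from plant import imaging
w=imaging.snapshot("wrist");print("wrist",w["origin"],w["attitude"]);np.savez("pics/w0.npz",**w)
T=[]
for n,roi in(("top0",(225,130,150,50)),("side0",(295,165,100,120))):
    d=load(n);x,y,ww,hh=roi
    c=d["color"][y:y+hh,x:x+ww];hsv=cv2.cvtColor(c,cv2.COLOR_RGB2HSV)
    for name,lo,hi in(("blue",(105,120,60),(130,255,255)),("orange",(3,150,90),(18,255,255))):
        m=cv2.inRange(hsv,lo,hi);k,l,st,ce=cv2.connectedComponentsWithStats(m)
        for i in range(1,k):
            if st[i,4]>8:print(n,name,ce[i]+[x,y],st[i]+[x,y,0,0,0])
    T.append(cv2.resize(c,None,fx=4,fy=4,interpolation=cv2.INTER_CUBIC))
h=max(t.shape[0] for t in T)
cv2.imwrite("pics/c1.png",cv2.resize(np.hstack([cv2.copyMakeBorder(t,0,h-t.shape[0],0,0,0) for t in T]),None,fx=.8,fy=.8)[:,:,::-1])
E
```

```text
wrist [ 0.2345954  -0.58214763  0.37271665] [ 2.3139661  -1.76058692 -0.2529994 ]
side0 blue [350.62857143 248.82857143] [347 246   8   6  35]
side0 blue [355.88888889 259.55555556] [355 258   3   4   9]
side0 orange [309.2  179.64] [306 178   7   5  25]
side0 orange [315.28571429 190.5       ] [314 188   4   6  14]
```

View pics/c1.png

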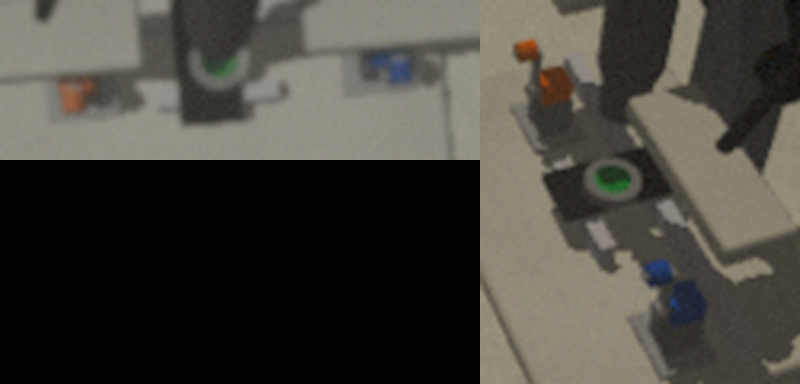

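The crop shows both rollers clear in the side view, blue at about (350.6,248.8) and orange at (309.2,179.6). In the top view they only partly show under the lamp edges, near (350,152) and (248,159).

```bash
python3 - <<'E'
from h import *
from plant import status
t,s=load("top0"),load("side0")
P={}
for n,pt,ps in(("blue",(349,151.5),(350.6,248.8)),("orange",(248.5,159),(309.2,179.6))):
    P[n]=plane(s,ps,.122);print(n,"side@.122",P[n].round(4),"top@.12",plane(t,pt,.12).round(4),"tri",tri(t,pt,s,ps))
d=P["orange"]-P["blue"];print("sep",np.linalg.norm(d),"yaw deg",np.degrees(np.arctan2(-d[0],d[1])))
# base plate front edge & corners from top: (224,203)-(367,192), z=.02 ; side front-left corner etc
for p in((224,203),(367,192)):print("plate corner",plane(t,p,.02).round(4))
for p in((271,201),(321,302)):print("plate corner side",plane(s,p,.02).round(4))
# lamp front edges top underside z .204
for p in((203,156),(269,153),(319,145),(386,142)):print("lamp",plane(t,p,.204).round(4))
q=status.get_state();print(R.from_rotvec(q["tcp_rot"]).as_matrix().round(3),q["force"].round(2))
E
```

```text
blue side@.122 [ 0.6294 -0.1736  0.122 ] top@.12 [ 0.6336 -0.1761  0.12  ] tri (array([ 0.63077882, -0.17495721,  0.12378914]), np.float64(0.0040963684685043225))
orange side@.122 [0.606  0.0731 0.122 ] top@.12 [0.6151 0.0663 0.12  ] tri (array([0.60854685, 0.06644486, 0.12846386]), np.float64(0.009864676089157661))
sep 0.2478277713731358 yaw deg 5.426106764859276
plate corner [0.5167 0.1394 0.02  ]
plate corner [ 0.5469 -0.2384  0.02  ]
plate corner side [0.5091 0.115  0.02  ]
plate corner side [ 0.5461 -0.2353  0.02  ]
lamp [0.6053 0.1596 0.204 ]
lamp [0.6121 0.0134 0.204 ]
lamp [ 0.6301 -0.0969  0.204 ]
lamp [ 0.6368 -0.2441  0.204 ]
[[ 0.964  0.267 -0.   ]
 [ 0.267 -0.964  0.001]
 [-0.    -0.001 -1.   ]] [-0.64  0.7   0.43]
```

Call:
drive_tool --increments '[{"x": 0.02, "y": -0.015}, {"x": 0.04, "y": -0.03}, {"x": 0.04, "y": -0.03}, {"x": 0.04, "y": -0.03}, {"x": 0.04, "y": -0.03}]'

```text
schema error: expected keys grip, x, y, z, twist
```

Call:
drive_tool --increments '[{"x": 0.04, "y": -0.03}, {"x": 0.04, "y": -0.03}, {"x": 0.04, "y": -0.03}, {"x": 0.04, "y": -0.03}, {"x": 0.04, "y": -0.03}]'

```text
schema error: expected keys grip, x, y, z, twist
```

Call:
drive_tool --increments '[{"twist": -0.17}, {"twist": -0.17}, {"twist": -0.17}, {"twist": -0.17}, {"twist": -0.17}]'

```text
schema error: expected keys grip, x, y, z, twist
```

Call:
drive_tool --increments '[{"twist": -0.17}, {"twist": -0.17}, {"twist": -0.17}, {"twist": -0.02}, {}]'

```text
schema error: expected keys grip, x, y, z, twist
```

Call:
drive_tool --increments '[{"grip": 0.0854, "x": 0.02, "y": -0.015, "z": 0, "twist": 0}, {"grip": 0.0854, "x": 0.04, "y": -0.03, "z": 0, "twist": 0}, {"grip": 0.0854, "x": 0.04, "y": -0.03, "z": 0, "twist": 0}, {"grip": 0.0854, "x": 0.04, "y": -0.03, "z": 0, "twist": 0}, {"grip": 0.0854, "x": 0.04, "y": -0.03, "z": 0, "twist": 0}]'

```text
clock: 0.78
tcp_pos: [0.3048, -0.4227, 0.2311]
tcp_rot: [-3.113, -0.423, 0.0]
force: [0.8, -0.1, 0.5]
gripper_width: 0.0854
```

Call:
drive_tool --increments '[{"grip": 0.0854, "x": 0.04, "y": -0.03, "z": 0, "twist": 0}, {"grip": 0.0854, "x": 0.04, "y": -0.03, "z": 0, "twist": 0}, {"grip": 0.0854, "x": 0.04, "y": -0.03, "z": 0, "twist": 0}, {"grip": 0.0854, "x": 0.04, "y": -0.03, "z": 0, "twist": 0}, {"grip": 0.0854, "x": 0.04, "y": -0.03, "z": 0, "twist": 0}]'

```text
clock: 1.4
tcp_pos: [0.4575, -0.225, 0.2312]
tcp_rot: [-3.113, -0.422, 0.0]
force: [0.6, -0.8, -0.4]
gripper_width: 0.0857
```

Call:
drive_tool --increments '[{"grip": 0.0854, "x": 0, "y": 0, "z": 0, "twist": -0.17}, {"grip": 0.0854, "x": 0, "y": 0, "z": 0, "twist": -0.17}, {"grip": 0.0854, "x": 0, "y": 0, "z": 0, "twist": -0.17}, {"grip": 0.0854, "x": 0, "y": 0, "z": 0, "twist": -0.17}, {"grip": 0.0854, "x": 0, "y": 0, "z": 0, "twist": -0.17}]'

```text
clock: 2.02
tcp_pos: [0.4567, -0.2263, 0.231]
tcp_rot: [-2.657, -1.676, 0.0]
force: [0.9, 0.3, -0.1]
gripper_width: 0.0857
```

Call:
drive_tool --increments '[{"grip": 0.0854, "x": 0, "y": 0, "z": 0, "twist": -0.17}, {"grip": 0.0854, "x": 0, "y": 0, "z": 0, "twist": -0.17}, {"grip": 0.0854, "x": 0, "y": 0, "z": 0, "twist": -0.17}, {"grip": 0.0854, "x": 0, "y": 0, "z": 0, "twist": -0.02}, {"grip": 0.0854, "x": 0, "y": 0, "z": 0, "twist": 0}]'

```text
clock: 2.65
tcp_pos: [0.4568, -0.2264, 0.2312]
tcp_rot: [-2.136, -2.304, -0.0]
force: [-0.5, 0.1, -0.3]
gripper_width: 0.0855
```

Call:
drive_tool --increments '[{"grip": 0.0854, "x": 0.036, "y": 0.03, "z": 0, "twist": 0}, {"grip": 0.0854, "x": 0.036, "y": 0.03, "z": 0.02, "twist": 0}, {"grip": 0.0854, "x": 0, "y": 0, "z": 0.04, "twist": 0}, {"grip": 0.0854, "x": 0, "y": 0, "z": 0.04, "twist": 0}, {"grip": 0.0854, "x": 0, "y": 0, "z": 0.03, "twist": 0}]'

```text
clock: 3.28
tcp_pos: [0.5104, -0.1496, 0.0995]
tcp_rot: [-2.134, -2.304, 0.001]
force: [-0.0, -0.0, 0.7]
gripper_width: 0.0855
```

```bash
cat > look.py <<'E'
import sys
from h import *
from plant import imaging,status
n=sys.argv[1];out=[]
for c,(x,y,w,h) in(("side",(250,140,160,170)),("top",(210,100,180,170))):
    d=imaging.snapshot(c);np.savez(f"pics/{c}{n}.npz",**d)
    out.append(cv2.resize(d["color"][y:y+h,x:x+w],(400,400*h//w),interpolation=cv2.INTER_CUBIC))
hh=max(o.shape[0] for o in out)
cv2.imwrite(f"pics/v{n}.png",np.hstack([cv2.copyMakeBorder(o,0,hh-o.shape[0],0,0,0) for o in out])[:,:,::-1])
s=status.get_state()
O=np.array([.6215,-.0423]);a=np.radians(4.57);ex=np.array([np.cos(a),np.sin(a)]);ey=np.array([-ex[1],ex[0]])
p=s["tcp_pos"];m=R.from_rotvec(s["tcp_rot"]).as_matrix()
print("t",s["clock"],"tcp",p.round(4),"perp,along",(p[:2]-O)@ex,(p[:2]-O)@ey,"yaw err deg",np.degrees(np.arctan2(m[1,1],m[0,1]))-4.57,s["force"].round(2))
print("q",s["q"].round(2))
E
python3 look.py 1
```

```text
t 3.375 tcp [ 0.5086 -0.1493  0.098 ] perp,along -0.12108296364305578 -0.09768775039659532 yaw err deg -0.1793914324879582 [-0.29  0.61  0.11]
q [ 0.62  0.33 -0.48  1.78  0.17  1.07  0.16]
```

View pics/v1.png

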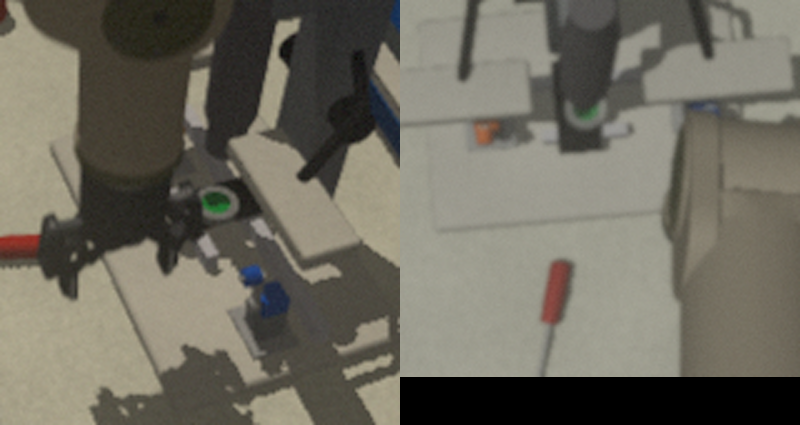

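Side crop: the open gripper stands in front of the blue switch. The far fingertip is at crop (168,267), its outer knuckle bulges to about (205,200), and the tan wrist's lower rim is near crop y≈170 (x 78 to 190). I'll measure those offsets before inserting.

```bash
python3 - <<'E'
from h import *
s=load("side1");O=np.array([.6215,-.0423]);a=np.radians(4.57);ex=np.array([np.cos(a),np.sin(a),0]);ey=np.array([-ex[1],ex[0],0])
T=np.array([.5086,-.1493,.098]);o3=np.r_[O,0]
for nm,c in(("tip far",(168,268)),("knuckle",(206,200)),("knuckle top",(195,188)),("near knuckle",(40,225)),("near tip",(68,293)),("cyl rim R",(190,160)),("cyl rim L",(78,150)),("housing R",(215,40))):
    px=(250+c[0]/2.5,140+c[1]/2.5);o,v=ray(s,px)
    k=((T-o)@ey)/(v@ey);X=o+k*v;print(nm,"fwd of axis",((X-T)@ex).round(4),"z above TCP",(X[2]-T[2]).round(4))
for z in(0,.05,.073,.1,.15,.2,.25):
    p=proj(s,T+[0,0,z]);print(z,((p-[250,140])*2.5).round(0))
E
```

```text
tip far fwd of axis 0.0495 z above TCP 0.0167
knuckle fwd of axis 0.078 z above TCP 0.1032
knuckle top fwd of axis 0.0652 z above TCP 0.1236
near knuckle fwd of axis -0.0747 z above TCP 0.1271
near tip fwd of axis -0.0495 z above TCP 0.0207
cyl rim R fwd of axis 0.0564 z above TCP 0.1615
cyl rim L fwd of axis -0.0428 z above TCP 0.2057
housing R fwd of axis 0.0629 z above TCP 0.288
0 [118. 292.]
0.05 [120. 260.]
0.073 [122. 244.]
0.1 [123. 224.]
0.15 [126. 185.]
0.2 [129. 143.]
0.25 [133.  96.]
```

The upright tool's knuckles stick out about 20 mm past the fingers, near the lamp's height, so an upright fit is too tight. I'll back off and go up in free space, past the down-pointing reach (joint 6's limit), to see whether the arm then leans outward and keeps that lean.

Call:
drive_tool --increments '[{"grip": 0.0854, "x": 0, "y": -0.04, "z": 0, "twist": 0}, {"grip": 0.0854, "x": 0, "y": -0.02, "z": -0.03, "twist": 0}, {"grip": 0.0854, "x": 0, "y": 0, "z": -0.06, "twist": 0}, {"grip": 0.0854, "x": 0, "y": 0, "z": -0.06, "twist": 0}, {"grip": 0.0854, "x": 0, "y": 0, "z": -0.06, "twist": 0}]'

```text
clock: 4.0
tcp_pos: [0.451, -0.1543, 0.3153]
tcp_rot: [2.132, 2.304, 0.001]
force: [0.4, -0.6, -0.0]
gripper_width: 0.0856
```

Call:
drive_tool --increments '[{"grip": 0.0854, "x": 0, "y": 0, "z": -0.06, "twist": 0}, {"grip": 0.0854, "x": 0, "y": 0, "z": -0.06, "twist": 0}, {"grip": 0.0854, "x": 0, "y": 0, "z": -0.06, "twist": 0}, {"grip": 0.0854, "x": 0, "y": 0, "z": -0.06, "twist": 0}, {"grip": 0.0854, "x": 0, "y": 0, "z": -0.06, "twist": 0}]'

```text
clock: 4.62
tcp_pos: [0.4545, -0.153, 0.5589]
tcp_rot: [2.122, 2.301, 0.002]
force: [0.5, 0.6, -1.1]
gripper_width: 0.0857
```

Call:
drive_tool --increments '[{"grip": 0.0854, "x": 0, "y": 0, "z": -0.06, "twist": 0}, {"grip": 0.0854, "x": 0, "y": 0, "z": -0.06, "twist": 0}, {"grip": 0.0854, "x": 0, "y": 0, "z": -0.06, "twist": 0}, {"grip": 0.0854, "x": 0, "y": 0, "z": -0.06, "twist": 0}, {"grip": 0.0854, "x": 0, "y": 0, "z": -0.06, "twist": 0}]'

```text
clock: 5.25
tcp_pos: [0.4366, -0.1465, 0.6254]
tcp_rot: [2.035, 2.202, 0.074]
force: [-0.7, 0.9, 0.7]
gripper_width: 0.0854
```

```bash
python3 - <<'E'
from plant import status
s=status.get_state();print(s["clock"],s["q"].round(3),s["tcp_pos"].round(3))
E
```

```text
5.25 [-0.558  0.076  0.918  0.888 -0.058  2.056  0.402] [ 0.437 -0.146  0.625]
```

Call:
drive_tool --increments '[{"grip": 0.0854, "x": 0, "y": 0, "z": -0.06, "twist": 0}, {"grip": 0.0854, "x": 0, "y": 0, "z": -0.06, "twist": 0}, {"grip": 0.0854, "x": 0, "y": 0, "z": -0.06, "twist": 0}, {"grip": 0.0854, "x": 0, "y": 0, "z": -0.06, "twist": 0}, {"grip": 0.0854, "x": 0, "y": 0, "z": -0.06, "twist": 0}]'

```text
clock: 5.88
tcp_pos: [0.4173, -0.1422, 0.6763]
tcp_rot: [1.958, 2.126, 0.153]
force: [-0.2, -0.8, 0.1]
gripper_width: 0.0854
```

```bash
cat > st.py <<'E'
from h import *
from plant import status
s=status.get_state();m=R.from_rotvec(s["tcp_rot"]).as_matrix();z=m[:,2]
print(s["clock"],s["q"].round(3),s["tcp_pos"].round(4),"z",z.round(3),"tilt",np.degrees(np.arccos(-z[2])).round(1),"az of z",np.degrees(np.arctan2(z[1],z[0])).round(1));print("x",m[:,0].round(3),"y",m[:,1].round(3),"f",s["force"].round(2))
E
python3 st.py
```

```text
5.875 [-0.267 -0.004  0.501  0.821  0.034  2.055  0.337] [ 0.4173 -0.1422  0.6763] z [ 0.25  -0.089 -0.964] tilt 15.4 az of z -19.7
x [-0.068  0.992 -0.11 ] y [0.966 0.093 0.242] f [-0.17 -0.84  0.05]
```

Call:
drive_tool --increments '[{"grip": 0.0854, "x": 0, "y": 0, "z": 0.04, "twist": 0}, {"grip": 0.0854, "x": 0, "y": 0, "z": 0.04, "twist": 0}, {"grip": 0.0854, "x": 0, "y": 0, "z": 0.04, "twist": 0}]'

```text
clock: 6.25
tcp_pos: [0.4469, -0.1545, 0.5592]
tcp_rot: [1.962, 2.123, 0.152]
force: [0.1, -0.3, -0.7]
gripper_width: 0.0853
```

```bash
python3 st.py
```

```text
6.25 [-0.296 -0.123  0.455  1.226  0.104  1.76   0.275] [ 0.4469 -0.1545  0.5592] z [ 0.249 -0.09  -0.964] tilt 15.4 az of z -19.8
x [-0.065  0.992 -0.109] y [0.966 0.09  0.241] f [ 0.06 -0.27 -0.71]
```

The lean persists after coming back (15.4°), so this works. I'll shift to +y so the lean's azimuth turns toward the scope's x, then push up again.

Call:
drive_tool --increments '[{"grip": 0.0854, "x": 0.05, "y": 0, "z": 0, "twist": 0}, {"grip": 0.0854, "x": 0.05, "y": 0, "z": 0, "twist": 0}, {"grip": 0.0854, "x": 0.05, "y": 0, "z": 0, "twist": 0}, {"grip": 0.0854, "x": 0.05, "y": 0, "z": 0, "twist": 0}, {"grip": 0.0854, "x": 0.05, "y": 0, "z": 0, "twist": 0}]'

```text
clock: 6.88
tcp_pos: [0.4296, 0.0951, 0.5327]
tcp_rot: [1.962, 2.124, 0.152]
force: [0.9, -0.5, 0.3]
gripper_width: 0.0856
```

Call:
drive_tool --increments '[{"grip": 0.0854, "x": 0, "y": 0.015, "z": -0.058, "twist": 0}, {"grip": 0.0854, "x": 0, "y": 0.015, "z": -0.058, "twist": 0}, {"grip": 0.0854, "x": 0, "y": 0.015, "z": -0.058, "twist": 0}, {"grip": 0.0854, "x": 0, "y": 0.015, "z": -0.058, "twist": 0}, {"grip": 0.0854, "x": 0, "y": 0.02, "z": -0.058, "twist": 0}]'

```text
clock: 7.5
tcp_pos: [0.4561, 0.0999, 0.6528]
tcp_rot: [1.978, 2.14, 0.157]
force: [1.0, 0.5, -0.7]
gripper_width: 0.0856
```

Call:
drive_tool --increments '[{"grip": 0.0854, "x": 0, "y": 0.025, "z": -0.055, "twist": 0}, {"grip": 0.0854, "x": 0, "y": 0.025, "z": -0.055, "twist": 0}, {"grip": 0.0854, "x": 0, "y": 0.025, "z": -0.055, "twist": 0}, {"grip": 0.0854, "x": 0, "y": 0.025, "z": -0.055, "twist": 0}, {"grip": 0.0854, "x": 0, "y": 0.025, "z": -0.055, "twist": 0}]'

```text
clock: 8.12
tcp_pos: [0.4437, 0.1135, 0.7869]
tcp_rot: [1.787, 1.981, 0.459]
force: [-0.2, -0.1, 0.4]
gripper_width: 0.0854
```

```bash
python3 st.py
```

```text
8.125 [-1.404  0.083  1.078  0.535  0.164  2.056 -0.129] [0.4437 0.1135 0.7869] z [ 0.521 -0.041 -0.852] tilt 31.5 az of z -4.5
x [-0.076  0.993 -0.094] y [0.85  0.114 0.514] f [-0.21 -0.07  0.37]
```

Call:
drive_tool --increments '[{"grip": 0.0854, "x": 0, "y": 0.03, "z": -0.05, "twist": 0}, {"grip": 0.0854, "x": 0, "y": 0.03, "z": -0.05, "twist": 0}, {"grip": 0.0854, "x": 0, "y": 0.03, "z": -0.05, "twist": 0}]'

```text
clock: 8.5
tcp_pos: [0.4248, 0.1175, 0.8506]
tcp_rot: [1.691, 1.9, 0.591]
force: [0.1, -0.9, -0.3]
gripper_width: 0.0859
```

```bash
python3 st.py
```

```text
8.5 [-1.517  0.152  1.482  0.374 -0.082  2.056 -0.039] [0.4248 0.1175 0.8506] z [ 0.641 -0.02  -0.767] tilt 39.9 az of z -1.8
x [-0.082  0.992 -0.095] y [0.763 0.123 0.634] f [ 0.13 -0.91 -0.32]
```

Lean is 39.9° with azimuth nearly along the scope's x. I'll shut the gripper into a single prong and move to a point in front of the blue switch.

Call:
drive_tool --increments '[{"grip": 0, "x": -0.025, "y": -0.022, "z": 0.043, "twist": 0}, {"grip": 0, "x": -0.025, "y": -0.022, "z": 0.043, "twist": 0}, {"grip": 0, "x": -0.025, "y": -0.022, "z": 0.043, "twist": 0}, {"grip": 0, "x": -0.025, "y": -0.022, "z": 0.043, "twist": 0}, {"grip": 0, "x": -0.025, "y": -0.022, "z": 0.043, "twist": 0}]'

```text
clock: 9.12
tcp_pos: [0.4622, 0.0261, 0.7079]
tcp_rot: [1.823, 1.962, 0.543]
force: [0.1, 0.1, -0.5]
gripper_width: 0.0003
```

Call:
drive_tool --increments '[{"grip": 0, "x": -0.025, "y": -0.022, "z": 0.043, "twist": 0}, {"grip": 0, "x": -0.025, "y": -0.022, "z": 0.043, "twist": 0}, {"grip": 0, "x": -0.025, "y": -0.022, "z": 0.043, "twist": 0}, {"grip": 0, "x": -0.025, "y": -0.022, "z": 0.043, "twist": 0}, {"grip": 0, "x": 0, "y": 0, "z": 0, "twist": 0}]'

```text
clock: 9.75
tcp_pos: [0.4664, -0.0123, 0.6488]
tcp_rot: [1.805, 1.971, 0.531]
force: [0.5, -1.2, -0.7]
gripper_width: 0.0
```

```bash
cat > go.py <<'E'
import sys
from h import *
from plant import status
O=np.array([.6215,-.0423]);a=np.radians(4.57);ex=np.array([np.cos(a),np.sin(a)]);ey=np.array([-ex[1],ex[0]])
s=status.get_state();p=s["tcp_pos"];m=R.from_rotvec(s["tcp_rot"]).as_matrix()
print("t",s["clock"],"perp,along,z",((p[:2]-O)@ex).round(4),((p[:2]-O)@ey).round(4),p[2].round(4),"f",s["force"].round(2),"w",s["gripper_width"].round(3),"zax",m[:,2].round(3))
b=[float(v) for v in sys.argv[1:4]];g=np.r_[O+b[0]*ex+b[1]*ey,b[2]]
print("to target, tool axes",(m.T@(g-p)).round(4))
E
python3 st.py; python3 go.py -.072 -.098 .198
```

```text
9.75 [-0.164 -0.252  0.059  1.228  0.068  1.598  0.007] [ 0.4664 -0.0123  0.6488] z [ 0.54   0.002 -0.842] tilt 32.7 az of z 0.2
x [-0.075  0.996 -0.046] y [0.839 0.087 0.538] f [ 0.46 -1.19 -0.72]Traceback (most recent call last):
  File "go.py", line 6, in <module>
    print("t",s["clock"],"perp,along,z",((p[:2]-O)@ex).round(4),((p[:2]-O)@ey).round(4),p[2].round(4),"f",s["force"].round(2),"w",s["gripper_width"].round(3),"zax",m[:,2].round(3))
                                                                                                                                  ^^^^^^^^^^^^^^^^^^^^^^^^
AttributeError: 'float' object has no attribute 'round'
```

Call:
drive_tool --increments '[{"grip": 0, "x": -0.03, "y": 0.042, "z": 0.027, "twist": 0}, {"grip": 0, "x": -0.03, "y": 0.032, "z": -0.03, "twist": 0}, {"grip": 0, "x": 0, "y": 0.032, "z": -0.05, "twist": 0}, {"grip": 0, "x": 0, "y": 0.032, "z": -0.05, "twist": 0}, {"grip": 0, "x": 0, "y": 0.032, "z": -0.05, "twist": 0}]'

```text
clock: 10.38
tcp_pos: [0.542, -0.0441, 0.81]
tcp_rot: [1.756, 1.949, 0.566]
force: [-13.5, 13.4, 27.6]
gripper_width: -0.0003
```

Call:
drive_tool --increments '[{"grip": 0, "x": 0, "y": 0.032, "z": -0.05, "twist": 0}, {"grip": 0, "x": 0, "y": 0.032, "z": -0.05, "twist": 0}]'

```text
clock: 10.62
tcp_pos: [0.5163, -0.036, 0.8398]
tcp_rot: [1.72, 1.904, 0.605]
force: [-0.6, 1.5, 0.8]
gripper_width: -0.0004
```

```bash
sed -i 's/s\["gripper_width"\].round(3)/round(s["gripper_width"],4)/' go.py; python3 st.py; python3 go.py -.072 -.098 .198
```

```text
10.625 [-0.179  0.255  0.752  0.182 -0.544  2.055  0.168] [ 0.5163 -0.036   0.8398] z [ 0.63  -0.005 -0.776] tilt 39.1 az of z -0.4
x [-0.077  0.995 -0.069] y [0.772 0.103 0.627] f [-0.59  1.49  0.81]
t 10.625 perp,along,z -0.1044 0.0147 0.8398 f [-0.59  1.49  0.81] w -0.0004 zax [ 0.63  -0.005 -0.776]
to target, tool axes [-0.0682 -0.3816  0.5247]
```

Call:
drive_tool --increments '[{"grip": 0, "x": -0.006, "y": -0.015, "z": 0.04, "twist": 0}, {"grip": 0, "x": -0.006, "y": -0.02, "z": 0.05, "twist": 0}, {"grip": 0, "x": -0.006, "y": -0.03, "z": 0.045, "twist": 0}, {"grip": 0, "x": -0.006, "y": -0.03, "z": 0.045, "twist": 0}, {"grip": 0, "x": -0.006, "y": -0.03, "z": 0.045, "twist": 0}]'

```text
clock: 11.25
tcp_pos: [0.5386, -0.0572, 0.6812]
tcp_rot: [1.749, 1.866, 0.655]
force: [5.4, -17.4, 27.8]
gripper_width: 0.0002
```

```bash
python3 st.py; python3 go.py -.072 -.098 .198
```

```text
11.25 [-0.735 -0.255  0.544  1.175  0.222  1.477 -0.031] [ 0.5386 -0.0572  0.6812] z [ 0.648  0.011 -0.761] tilt 40.4 az of z 1.0
x [-0.053  0.998 -0.031] y [0.76  0.061 0.648] f [  5.38 -17.38  27.79]
t 11.25 perp,along,z -0.0839 -0.0083 0.6812 f [  5.38 -17.38  27.79] w 0.0002 zax [ 0.648  0.011 -0.761]
to target, tool axes [-0.0743 -0.3038  0.3792]
```

Call:
drive_tool --increments '[{"grip": 0, "x": 0, "y": 0.015, "z": 0.013, "twist": 0}, {"grip": 0, "x": 0, "y": 0.015, "z": 0.013, "twist": 0}]'

```text
clock: 11.5
tcp_pos: [0.5766, -0.0631, 0.6807]
tcp_rot: [1.763, 1.855, 0.65]
force: [-1.0, 0.1, 1.1]
gripper_width: -0.0001
```

```bash
python3 st.py
```

```text
11.5 [-0.737 -0.159  0.651  1.11   0.13   1.453  0.026] [ 0.5766 -0.0631  0.6807] z [ 0.646  0.004 -0.763] tilt 40.2 az of z 0.4
x [-0.04   0.999 -0.029] y [0.762 0.049 0.645] f [-0.98  0.11  1.14]
```

Call:
drive_tool --increments '[{"grip": 0, "x": -0.008, "y": -0.02, "z": 0.024, "twist": 0}, {"grip": 0, "x": -0.008, "y": -0.028, "z": 0.033, "twist": 0}, {"grip": 0, "x": -0.008, "y": -0.028, "z": 0.033, "twist": 0}, {"grip": 0, "x": -0.008, "y": -0.028, "z": 0.033, "twist": 0}, {"grip": 0, "x": -0.008, "y": -0.028, "z": 0.033, "twist": 0}]'

```text
clock: 12.12
tcp_pos: [0.5787, -0.1088, 0.4782]
tcp_rot: [1.761, 1.854, 0.652]
force: [0.9, 1.2, 1.4]
gripper_width: -0.0002
```

```bash
python3 st.py; python3 go.py -.072 -.098 .198
```

```text
12.125 [-0.193 -0.248  0.318  1.677 -0.025  1.002  0.202] [ 0.5787 -0.1088  0.4782] z [ 0.648  0.004 -0.762] tilt 40.4 az of z 0.4
x [-0.041  0.999 -0.029] y [0.76  0.05  0.647] f [0.9  1.19 1.43]
t 12.125 perp,along,z -0.0479 -0.0629 0.4782 f [0.9  1.19 1.43] w -0.0002 zax [ 0.648  0.004 -0.762]
to target, tool axes [-0.0278 -0.1994  0.1995]
```

Call:
drive_tool --increments '[{"grip": 0, "x": -0.007, "y": -0.022, "z": 0.032, "twist": 0}, {"grip": 0, "x": -0.007, "y": -0.026, "z": 0.031, "twist": 0}, {"grip": 0, "x": -0.007, "y": -0.026, "z": 0.031, "twist": 0}, {"grip": 0, "x": -0.007, "y": -0.026, "z": 0.031, "twist": 0}, {"grip": 0, "x": 0, "y": -0.026, "z": 0.031, "twist": 0}]'

```text
clock: 12.75
tcp_pos: [0.5856, -0.1427, 0.2789]
tcp_rot: [1.76, 1.854, 0.652]
force: [0.6, 1.2, 1.0]
gripper_width: 0.0001
```

```bash
python3 st.py; python3 go.py -.072 -.098 .198
```

```text
12.75 [-0.23  -0.169  0.483  2.047 -0.192  0.571  0.453] [ 0.5856 -0.1427  0.2789] z [ 0.648  0.004 -0.761] tilt 40.4 az of z 0.4
x [-0.041  0.999 -0.029] y [0.76  0.05  0.648] f [0.57 1.15 0.96]
t 12.75 perp,along,z -0.0438 -0.0972 0.2789 f [0.57 1.15 0.96] w 0.0001 zax [ 0.648  0.004 -0.761]
to target, tool axes [ 0.0005 -0.0739  0.0434]
```

Call:
drive_tool --increments '[{"grip": 0, "x": 0, "y": -0.025, "z": 0.029, "twist": 0}, {"grip": 0, "x": 0, "y": -0.025, "z": 0.029, "twist": 0}, {"grip": 0, "x": 0, "y": -0.025, "z": 0.029, "twist": 0}, {"grip": 0, "x": 0, "y": 0, "z": 0, "twist": 0}]'

```text
clock: 13.25
tcp_pos: [0.5835, -0.1448, 0.1617]
tcp_rot: [1.763, 1.859, 0.649]
force: [0.5, 0.3, -0.2]
gripper_width: -0.0001
```

```bash
python3 st.py; python3 go.py .005 -.098 .106; python3 look.py 2
```

```text
13.25 [-0.342 -0.012  0.661  2.206 -0.652  0.338  0.927] [ 0.5835 -0.1448  0.1617] z [ 0.644  0.006 -0.765] tilt 40.1 az of z 0.5
x [-0.043  0.999 -0.028] y [0.764 0.051 0.643] f [ 0.55  0.27 -0.16]
t 13.25 perp,along,z -0.0461 -0.0992 0.1617 f [ 0.55  0.27 -0.16] w -0.0001 zax [ 0.644  0.006 -0.765]
to target, tool axes [0.0046 0.0033 0.0753]
t 13.35 tcp [ 0.5852 -0.1464  0.1653] perp,along -0.04448816068558673 -0.1009125926683886 yaw err deg -0.7513851579589717 [0.1  0.23 0.58]
q [-0.34 -0.01  0.66  2.2  -0.65  0.34  0.92]
```

View pics/v2.png

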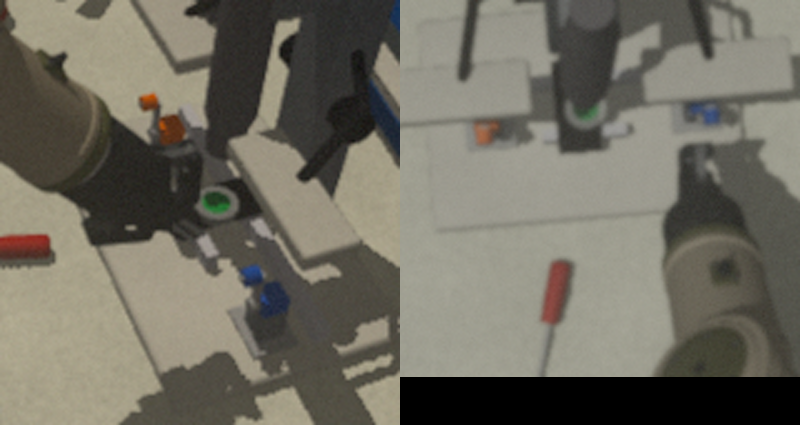

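```bash
python3 - <<'E'
from h import *
t,s=load("top2"),load("side2");T=np.array([.5852,-.1464,.1653]);z=np.array([.644,.006,-.765]);x=np.array([-.043,.999,-.028]);y=np.array([.764,.051,.643])
for b in(0,.019,.05,.1):
  for k in(-.011,.011):
    X=T-b*z+k*x;print(b,k,"topcrop",((proj(t,X)-[210,100])*400/180+[400,0]).round(0),"sidecrop",((proj(s,X)-[250,140])*2.5).round(0))
for n,P in(("blue",[.6320,-.1735,.12]),("orange",[.613,.0705,.12])):print(n,"topcrop",((proj(t,P)-[210,100])*400/180+[400,0]).round(0),"sidecrop",((proj(s,P)-[250,140])*2.5).round(0))
E
```

```text
0 -0.011 topcrop [698. 151.] sidecrop [206. 238.]
0 0.011 topcrop [677. 152.] sidecrop [197. 220.]
0.019 -0.011 topcrop [700. 160.] sidecrop [195. 230.]
0.019 0.011 topcrop [679. 161.] sidecrop [186. 213.]
0.05 -0.011 topcrop [704. 177.] sidecrop [176. 217.]
0.05 0.011 topcrop [682. 178.] sidecrop [167. 199.]
0.1 -0.011 topcrop [711. 205.] sidecrop [143. 195.]
0.1 0.011 topcrop [688. 206.] sidecrop [134. 176.]
blue topcrop [706. 116.] sidecrop [254. 273.]
orange topcrop [482. 133.] sidecrop [155. 101.]
```

The side and top views match projection. The prong tip is in front of the lamp and on the inner side of the blue roller, so I insert it, then check.

Call:
drive_tool --increments '[{"grip": 0, "x": 0.002, "y": 0, "z": 0.025, "twist": 0}, {"grip": 0, "x": 0, "y": 0.001, "z": 0.025, "twist": 0}, {"grip": 0, "x": 0, "y": 0, "z": 0.022, "twist": 0}, {"grip": 0, "x": 0, "y": 0, "z": 0, "twist": 0}]'

```text
clock: 13.85
tcp_pos: [0.6326, -0.145, 0.1105]
tcp_rot: [1.761, 1.854, 0.651]
force: [-0.4, -0.1, 0.7]
gripper_width: -0.0001
```

```bash
python3 st.py; python3 go.py .005 -.147 .106;
```

```text
13.85 [-0.257  0.212  0.587  2.15  -1.209  0.32   1.412] [ 0.6326 -0.145   0.1105] z [ 0.648  0.004 -0.762] tilt 40.4 az of z 0.3
x [-0.04   0.999 -0.029] y [0.761 0.05  0.647] f [-0.37 -0.1   0.67]
t 13.85 perp,along,z 0.0029 -0.1032 0.1105 f [-0.37 -0.1   0.67] w -0.0001 zax [ 0.648  0.004 -0.762]
to target, tool axes [-0.0435 -0.0008  0.0069]
```

Call:
drive_tool --increments '[{"grip": 0, "x": -0.006, "y": -0.002, "z": 0.006, "twist": 0}, {"grip": 0, "x": -0.01, "y": 0, "z": 0, "twist": 0}, {"grip": 0, "x": -0.01, "y": 0, "z": 0, "twist": 0}, {"grip": 0, "x": -0.008, "y": 0, "z": 0, "twist": 0}, {"grip": 0, "x": -0.004, "y": 0, "z": 0, "twist": 0}]'

```text
clock: 14.48
tcp_pos: [0.6345, -0.1841, 0.1043]
tcp_rot: [1.764, 1.853, 0.65]
force: [0.5, 3.1, -2.8]
gripper_width: -0.0
```

```bash
python3 st.py; python3 go.py .005 -.147 .106; python3 look.py 3
```

```text
14.475 [-0.166  0.262  0.59   2.113 -1.279  0.392  1.528] [ 0.6345 -0.1841  0.1043] z [ 0.647  0.003 -0.763] tilt 40.3 az of z 0.2
x [-0.038  0.999 -0.029] y [0.762 0.048 0.646] f [ 0.49  3.07 -2.82]
t 14.475 perp,along,z 0.0016 -0.1424 0.1043 f [ 0.49  3.07 -2.82] w -0.0 zax [ 0.647  0.003 -0.763]
to target, tool axes [-0.0045  0.0037  0.0011]
t 14.575 tcp [ 0.6345 -0.1842  0.1042] perp,along 0.0016694590176977823 -0.14252765639562096 yaw err deg -0.9596277487674443 [-0.34  1.52 -1.36]
q [-0.17  0.26  0.59  2.11 -1.28  0.39  1.53]
```

View pics/v3.png

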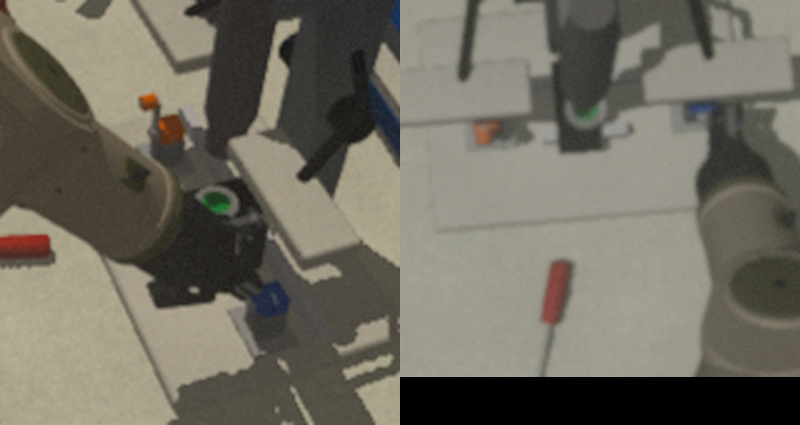

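Prong is at the roller and the force is about +2 to 3 N in y, as the spring should give. The roller seems to overlap the head at about (268,298) in the side crop, so I'll check with the wrist view.

```bash
python3 - <<'E'
from h import *
from plant import imaging,status
s=load("side3")
for L in(0,30,38,45,52,60):
    th=np.radians(L);al=-.132-.05*np.sin(th);X=np.r_[np.array([.6215,-.0423])+al*np.array([-.0797,.9968]),.07+.05*np.cos(th)]
    print(L,X.round(3),((proj(s,X)-[250,140])*2.5).round(0))
c=s["color"][235:280,335:380]
w=imaging.snapshot("wrist");np.savez("pics/w3.npz",**w)
a=cv2.resize(c,(400,400),interpolation=cv2.INTER_NEAREST);b=cv2.resize(w["color"],(400,300));b=cv2.copyMakeBorder(b,0,100,0,0,0)
o=np.hstack([a,b])[:,:,::-1];o=np.clip(o*1.8,0,255);cv2.imwrite("pics/v3b.png",o)
print(np.mean([status.get_state()["force"] for _ in range(3)],0))
E
```

```text
0 [ 0.632 -0.174  0.12 ] [254. 273.]
30 [ 0.634 -0.199  0.113] [265. 298.]
38 [ 0.634 -0.205  0.109] [267. 306.]
45 [ 0.635 -0.209  0.105] [269. 312.]
52 [ 0.635 -0.213  0.101] [270. 318.]
60 [ 0.635 -0.217  0.095] [271. 325.]
[-0.10159918  2.87685624 -0.71743839][ WARN:0@2.065] global loadsave.cpp:1063 imwrite_ Unsupported depth image for selected encoder is fallbacked to CV_8U.
```

View pics/v3b.png

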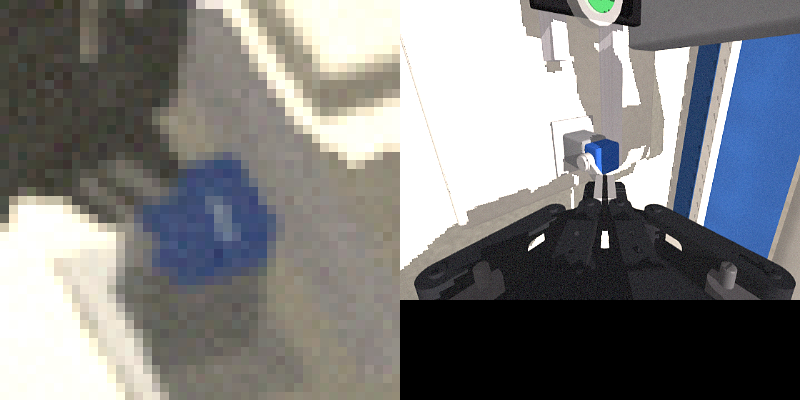

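The side zoom shows the blob extending left and down from the head, which fits about 37° of lean. Prong position (37.6°) and force (2.9 N) agree. I'll push about 5 mm more to reach 45° and hold over a second.

Call:
drive_tool --increments '[{"grip": 0, "x": -0.003, "y": 0, "z": 0, "twist": 0}, {"grip": 0, "x": -0.0025, "y": 0, "z": 0, "twist": 0}, {"grip": 0, "x": 0, "y": 0, "z": 0, "twist": 0}, {"grip": 0, "x": 0, "y": 0, "z": 0, "twist": 0}, {"grip": 0, "x": 0, "y": 0, "z": 0, "twist": 0}]'

```text
clock: 15.25
tcp_pos: [0.6347, -0.1891, 0.1042]
tcp_rot: [1.764, 1.853, 0.649]
force: [-0.0, 4.7, -3.1]
gripper_width: -0.0001
```

```bash
python3 go.py .005 -.1475 .106; python3 - <<'E'
from h import *
from plant import imaging,status
d=imaging.snapshot("side");np.savez("pics/side4.npz",**d)
m=cv2.inRange(cv2.cvtColor(d["color"],cv2.COLOR_RGB2HSV),(105,100,30),(130,255,255))[235:285,335:380]
m0=cv2.inRange(cv2.cvtColor(load("side0")["color"],cv2.COLOR_RGB2HSV),(105,100,30),(130,255,255))[235:285,335:380]
m3=cv2.inRange(cv2.cvtColor(load("side3")["color"],cv2.COLOR_RGB2HSV),(105,100,30),(130,255,255))[235:285,335:380]
for r in range(8,40):print(r+235," ".join("".join(".#"[v>0] for v in k[r,8:36]) for k in(m0,m3,m)))
F=[]
for i in range(6):imaging.snapshot("side");F.append(status.get_state()["force"])
print(np.mean(F,0))
E
```

```text
t 15.25 perp,along,z 0.0015 -0.1474 0.1042 f [-0.03  4.75 -3.14] w -0.0001 zax [ 0.646  0.003 -0.763]
to target, tool axes [0.     0.0039 0.0009]Traceback (most recent call last):
  File "<stdin>", line 7, in <module>
  File "<stdin>", line 7, in <genexpr>
  File "<stdin>", line 7, in <genexpr>
TypeError: string indices must be integers, not 'numpy.bool'
```

```bash
cat > msk.py <<'E'
from h import *
import sys
def show(names,lo,hi,x,y,w,h):
    M=[cv2.inRange(cv2.cvtColor(load(n)["color"],cv2.COLOR_RGB2HSV),lo,hi)[y:y+h,x:x+w] for n in names]
    for r in range(h):print(r+y," ".join("".join(".#"[int(v>0)] for v in k[r]) for k in M))
E
python3 - <<'E'
from msk import *
from plant import imaging,status
show(["side0","side3","side4"],(105,100,30),(130,255,255),343,244,26,28)
F=[]
for i in range(6):imaging.snapshot("side");F.append(status.get_state()["force"])
print(np.mean(F,0),status.get_state()["clock"])
E
```

```text
244 .......................... .......................... ..........................
245 .......................... .......................... ..........................
246 .......###................ .......................... ..........................
247 ....#######............... .......................... ..........................
248 ....#######............... .......................... ..........................
249 ....########.............. .......................... ..........................
250 .....#######.............. .......................... ..........................
251 ......######.............. .......................... ..........................
252 ......######.............. .......................... ..........................
253 .....#.##.......##........ ................###....... ...............####.......
254 ..............#####....... .............######....... ..............#####.......
255 .............#.###........ ............#######....... ..............######......
256 .............#..#.##...... ............#########..... ..............######..
[... 622 characters left out ...]
##...... ..........##########...... ...........######..##.....
265 .............#.#.......... ............####.......... ...........#######........
266 .......................... ............##............ ...........####...........
267 .......................... .......................... ..........................
268 .......................... .......................... ..........................
269 .......................... .......................... ..........................
270 .......................... .......................... ..........................
271 .......................... .......................... ..........................
[-0.08841302  5.28582178 -3.53379499] 15.6
```

Roller shift in the side view puts the lean at about 33° before and 40° now. I'll add 3 mm and hold a further second.

Call:
drive_tool --increments '[{"grip": 0, "x": -0.003, "y": 0, "z": 0, "twist": 0}, {"grip": 0, "x": 0, "y": 0, "z": 0, "twist": 0}, {"grip": 0, "x": 0, "y": 0, "z": 0, "twist": 0}, {"grip": 0, "x": 0, "y": 0, "z": 0, "twist": 0}, {"grip": 0, "x": 0, "y": 0, "z": 0, "twist": 0}]'

```text
clock: 16.23
tcp_pos: [0.6348, -0.1916, 0.1042]
tcp_rot: [1.764, 1.854, 0.65]
force: [0.5, 5.3, -3.2]
gripper_width: 0.0003
```

Call:
drive_tool --increments '[{"grip": 0, "x": 0, "y": 0, "z": 0, "twist": 0}, {"grip": 0, "x": 0, "y": 0, "z": 0, "twist": 0}, {"grip": 0, "x": 0, "y": 0, "z": 0, "twist": 0}, {"grip": 0, "x": 0, "y": 0, "z": 0, "twist": 0}, {"grip": 0, "x": 0, "y": 0, "z": 0, "twist": 0}]'

```text
clock: 16.85
tcp_pos: [0.6348, -0.1916, 0.1041]
tcp_rot: [1.764, 1.854, 0.65]
force: [0.1, 5.1, -2.9]
gripper_width: 0.0002
```

```bash
python3 go.py .0015 -.098 .1042; python3 - <<'E'
from msk import *
from plant import imaging,status
np.savez("pics/side5.npz",**imaging.snapshot("side"))
show(["side4","side5"],(105,100,30),(130,255,255),343,252,26,18)
E
```

```text
t 16.85 perp,along,z 0.0014 -0.1499 0.1041 f [ 0.07  5.05 -2.88] w 0.0002 zax [ 0.646  0.003 -0.763]
to target, tool axes [ 0.0518 -0.0005 -0.0025]
252 .......................... ..........................
253 ...............####....... ...............####.......
254 ..............#####....... .............######.......
255 ..............######...... ..............######......
256 ..............######...... ..............#######.....
257 ..............#######..... ...............######.....
258 ..............#######..... ..............########....
259 ..............##..####.... ..............########....
260 ............####..#####... ..............##..####....
261 .........#######...###.... ..............##..####....
262 .........########..###.... ..........######...###....
263 ..........#######..###.... .........########..###....
264 ...........######..##..... ...........######...#.....
265 ...........#######........ ............######........
266 ...........####........... ............######........
267 .......................... ...........######.........
268 .......................... ...........#.#............
269 .......................... ..........................
```

The roller corner has shifted about 16 px, which is about 45°, and it's been held over a second. Now I release it and withdraw.

Call:
drive_tool --increments '[{"grip": 0, "x": 0.009, "y": 0, "z": 0, "twist": 0}, {"grip": 0, "x": 0.012, "y": 0, "z": 0, "twist": 0}, {"grip": 0, "x": 0.012, "y": 0, "z": 0, "twist": 0}, {"grip": 0, "x": 0.012, "y": 0, "z": 0, "twist": 0}, {"grip": 0, "x": 0.007, "y": 0, "z": 0, "twist": 0}]'

```text
clock: 17.52
tcp_pos: [0.633, -0.1399, 0.1032]
tcp_rot: [1.763, 1.852, 0.649]
force: [0.8, -0.0, -0.3]
gripper_width: 0.0002
```

Call:
drive_tool --increments '[{"grip": 0, "x": 0, "y": 0, "z": -0.025, "twist": 0}, {"grip": 0, "x": 0, "y": 0, "z": -0.03, "twist": 0}, {"grip": 0, "x": 0, "y": 0, "z": -0.02, "twist": 0}, {"grip": 0, "x": 0, "y": 0, "z": 0, "twist": 0}]'

```text
clock: 18.02
tcp_pos: [0.5849, -0.141, 0.1619]
tcp_rot: [1.762, 1.85, 0.652]
force: [0.6, 0.4, -0.3]
gripper_width: -0.0001
```

```bash
python3 st.py; python3 go.py -.048 .080 .162; python3 look.py 6
```

```text
18.025 [-0.429 -0.02   0.734  2.216 -0.639  0.319  0.906] [ 0.5849 -0.141   0.1619] z [ 0.649  0.002 -0.76 ] tilt 40.5 az of z 0.2
x [-0.038  0.999 -0.029] y [0.759 0.048 0.649] f [ 0.57  0.41 -0.31]
t 18.025 perp,along,z -0.0444 -0.0955 0.1619 f [ 0.57  0.41 -0.31] w -0.0001 zax [ 0.649  0.002 -0.76 ]
to target, tool axes [ 0.1751 -0.005  -0.0111]
t 18.125 tcp [ 0.5849 -0.1405  0.1604] perp,along -0.0442890117228075 -0.09496840402344138 yaw err deg -0.970514238845686 [ 0.6  -0.79 -0.03]
q [-0.43 -0.02  0.73  2.22 -0.64  0.32  0.91]
```

View pics/v6.png

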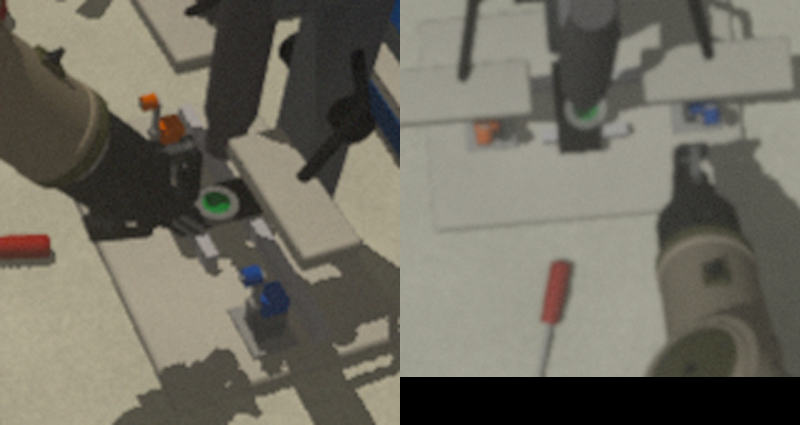

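Blue is upright again (side crop (252,273), as at first). Now I cross to the orange end along the front, keeping the lean.

```bash
python3 go.py -.035 .077 .155
```

```text
t 18.125 perp,along,z -0.0443 -0.095 0.1604 f [ 0.6  -0.79 -0.03] w -0.0003 zax [ 0.648  0.002 -0.762]
to target, tool axes [0.1723 0.0014 0.0016]
```

Call:
drive_tool --increments '[{"grip": 0, "x": 0.02, "y": 0, "z": 0, "twist": 0}, {"grip": 0, "x": 0.025, "y": 0, "z": 0, "twist": 0}, {"grip": 0, "x": 0.025, "y": 0, "z": 0, "twist": 0}, {"grip": 0, "x": 0.025, "y": 0, "z": 0, "twist": 0}]'

```text
clock: 18.62
tcp_pos: [0.5808, -0.0449, 0.156]
tcp_rot: [1.765, 1.853, 0.648]
force: [0.3, -0.4, 0.2]
gripper_width: -0.0001
```

```bash
python3 st.py; python3 go.py -.035 .077 .155
```

```text
18.625 [-0.38  -0.065  0.411  2.27  -0.007  0.229  0.095] [ 0.5808 -0.0449  0.156 ] z [ 0.645  0.002 -0.764] tilt 40.2 az of z 0.2
x [-0.038  0.999 -0.03 ] y [0.763 0.048 0.645] f [ 0.28 -0.45  0.16]
t 18.625 perp,along,z -0.0408 0.0006 0.156 f [ 0.28 -0.45  0.16] w -0.0001 zax [ 0.645  0.002 -0.764]
to target, tool axes [0.0766 0.0028 0.0007]
```

Call:
drive_tool --increments '[{"grip": 0, "x": 0.025, "y": 0.001, "z": 0.001, "twist": 0}, {"grip": 0, "x": 0.025, "y": 0.001, "z": 0, "twist": 0}, {"grip": 0, "x": 0.025, "y": 0.001, "z": 0, "twist": 0}, {"grip": 0, "x": 0, "y": 0, "z": 0, "twist": 0}]'

```text
clock: 19.12
tcp_pos: [0.5808, 0.0311, 0.1548]
tcp_rot: [1.763, 1.857, 0.648]
force: [0.2, -1.1, 0.5]
gripper_width: 0.0
```

```bash
python3 st.py; python3 go.py .003 .077 .104; python3 look.py 7;python3 - <<'E'
from msk import *
print("top orange");show(["top0","top7"],(0,110,60),(20,255,255),240,150,24,18)
print("top blue");show(["top0","top7"],(100,80,40),(130,255,255),335,142,24,18)
E
```

```text
19.125 [-0.311 -0.049  0.132  2.265  0.472  0.259 -0.541] [0.5808 0.0311 0.1548] z [ 0.645  0.004 -0.764] tilt 40.1 az of z 0.3
x [-0.041  0.999 -0.03 ] y [0.763 0.051 0.644] f [ 0.16 -1.14  0.47]
t 19.125 perp,along,z -0.0348 0.0765 0.1548 f [ 0.16 -1.14  0.47] w 0.0 zax [ 0.645  0.004 -0.764]
to target, tool axes [ 0.0035 -0.0038  0.0631]
t 19.225 tcp [0.5807 0.0285 0.155 ] perp,along -0.03500185165209205 0.0738685693921322 yaw err deg -0.9594480849677223 [ 0.53 -0.5   0.22]
q [-0.31 -0.05  0.14  2.27  0.47  0.26 -0.54]
top orange
150 ........................ ........................
151 ........................ ........................
152 ........................ ........................
153 ........................ ........................
154 ........................ ........................
155 ...........##........... ...........##...........
156 ...........###.......... ...........###..........
157 ....#......###.......... ....#......###..........
158 .....###..###........... ....#####.###...........
159 .....#######............ .....######.............
160 .....######......
[... 691 characters left out ...]
47 ........................ .......###..............
148 ......#####............. ......#####.............
149 ......#####.....#....... ......#####.....#.......
150 .......##...######...... .......#...#######......
151 ............######...... ............######......
152 ............######...... ............######......
153 ............######...... ............######......
154 .............#####...... .............#####......
155 ........................ ........................
156 ........................ ........................
157 ........................ ........................
158 ........................ ........................
159 ........................ ........................
```

View pics/v7.png

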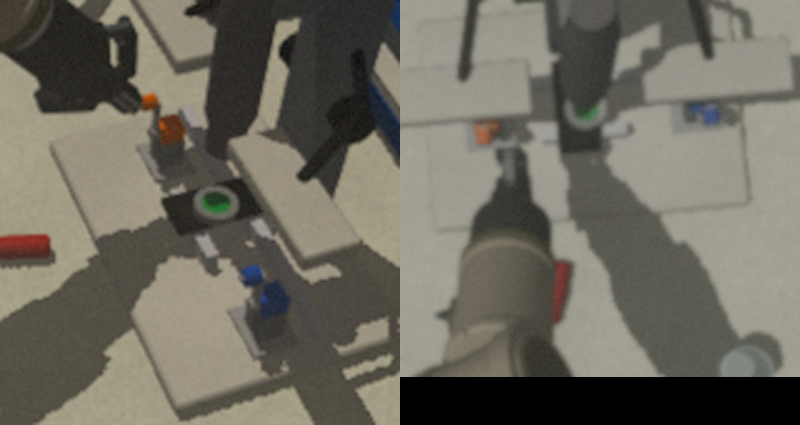

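Top masks put the orange roller's centre at pixel (247.7,161). Corrected against blue, that's 111 mm along the stage. The prong is on its inner side with about 16 mm of gap, so I insert it.

Call:
drive_tool --increments '[{"grip": 0, "x": 0, "y": -0.002, "z": 0.02, "twist": 0}, {"grip": 0, "x": 0, "y": -0.002, "z": 0.02, "twist": 0}, {"grip": 0, "x": 0, "y": 0, "z": 0.02, "twist": 0}, {"grip": 0, "x": 0, "y": 0, "z": 0, "twist": 0}]'

```text
clock: 19.73
tcp_pos: [0.6164, 0.0273, 0.1062]
tcp_rot: [1.766, 1.852, 0.644]
force: [0.1, -0.3, 0.6]
gripper_width: 0.0
```

```bash
python3 st.py; python3 go.py .001 .1265 .104
```

```text
19.725 [-0.325  0.118  0.18   2.233  0.674  0.126 -0.749] [0.6164 0.0273 0.1062] z [ 0.645 -0.001 -0.765] tilt 40.1 az of z -0.1
x [-0.036  0.999 -0.031] y [0.764 0.048 0.644] f [ 0.08 -0.32  0.64]
t 19.725 perp,along,z 0.0005 0.0698 0.1062 f [ 0.08 -0.32  0.64] w 0.0 zax [ 0.645 -0.001 -0.765]
to target, tool axes [ 0.0567 -0.0018 -0.0009]
```

Call:
drive_tool --increments '[{"grip": 0, "x": 0.012, "y": 0, "z": 0, "twist": 0}, {"grip": 0, "x": 0.011, "y": 0, "z": 0, "twist": 0}, {"grip": 0, "x": 0.011, "y": 0, "z": 0, "twist": 0}, {"grip": 0, "x": 0.01, "y": 0, "z": 0, "twist": 0}, {"grip": 0, "x": 0.004, "y": 0, "z": 0, "twist": 0}]'

```text
clock: 20.35
tcp_pos: [0.6142, 0.0752, 0.1063]
tcp_rot: [1.766, 1.85, 0.646]
force: [-1.6, -5.5, -2.4]
gripper_width: 0.0
```

```bash
python3 st.py; python3 go.py .001 .1265 .104; python3 look.py 8; python3 - <<'E'
from msk import *
s=load("side8")
for L in(0,30,38,45,52,60):
    th=np.radians(L);al=.1115+.05*np.sin(th);X=np.r_[np.array([.6215,-.0423])+al*np.array([-.0797,.9968]),.07+.05*np.cos(th)]
    print(L,proj(s,X).round(1),end=" ")
print();show(["side0","side8"],(0,110,60),(20,255,255),294,172,32,24)
E
```

```text
20.35 [-0.551  0.126  0.29   2.229  0.912  0.18  -1.083] [0.6142 0.0752 0.1063] z [ 0.646 -0.001 -0.763] tilt 40.2 az of z -0.1
x [-0.035  0.999 -0.031] y [0.763 0.047 0.645] f [-1.63 -5.45 -2.41]
t 20.35 perp,along,z 0.0021 0.1177 0.1063 f [-1.63 -5.45 -2.41] w 0.0 zax [ 0.646 -0.001 -0.763]
to target, tool axes [ 0.0088 -0.0024  0.0006]
t 20.45 tcp [0.6142 0.0756 0.1061] perp,along 0.0021610629657305347 0.11809382700172218 yaw err deg -1.0042275610788631 [-3.58 -3.46 -1.33]
q [-0.55  0.13  0.29  2.23  0.91  0.18 -1.08]
0 [312.  180.8] 30 [308.4 176.7] 38 [307.5 176.4] 45 [306.8 176.4] 52 [306.2 176.7] 60 [305.5 177.3] 
172 ................................ ................................
173 ................................ ................................
174 ................................ ................................
175 ................................ ................................
176 ................................ ................................
177 ................##.............. ................................
178 .............######............. ..............
[... 508 characters left out ...]

186 .......................####..... .......................####.....
187 ....................########.... ..................##########....
188 ...................#########.... ..................##########....
189 ...................##########... ...................##########...
190 ...................##########... ...................##########...
191 ...................###########.. ...................###########..
192 ....................##########.. ....................##########..
193 ....................##########.. ....................##########..
194 ....................#########... ....................#########...
195 ....................#########... ....................#########...
```

```bash
python3 - <<'E'
from msk import *
from plant import imaging,status
F=[]
for i in range(4):w=imaging.snapshot("wrist");F.append(status.get_state()["force"])
print(np.round(F,1).tolist())
np.savez("pics/w8.npz",**w)
t=load("top8")
for L in(0,30,38,45,52,60):
    th=np.radians(L);al=.1115+.05*np.sin(th);X=np.r_[np.array([.6215,-.0423])+al*np.array([-.0797,.9968]),.07+.05*np.cos(th)]
    print(L,"top",proj(t,X).round(1),"wrist",proj(w,X).round(0),end="; ")
show(["top7","top8"],(0,110,50),(20,255,255),230,150,30,18)
b=w["color"];a=cv2.resize(t["color"][130:190,210:270],(240,240),interpolation=cv2.INTER_NEAREST);a=cv2.copyMakeBorder(a,0,180,0,0,0)
cv2.imwrite("pics/v8b.png",np.clip(np.hstack([b,a])[:,:,::-1]*1.5,0,255).astype(np.uint8))
E
```

```text
[[-5.2, -2.0, 0.3], [-6.2, -2.2, 0.2], [-6.3, -1.8, -0.3], [-5.3, -2.4, -0.3]]
0 top [247.4 160. ] wrist [302. 285.]; 30 top [237.5 161.4] wrist [293. 236.]; 38 top [235.3 161.8] wrist [287. 224.]; 45 top [233.7 162.3] wrist [282. 213.]; 52 top [232.3 162.8] wrist [276. 203.]; 60 top [231.  163.3] wrist [269. 194.]; 150 .............................. ..............................
151 .............................. ..............................
152 .............................. ..............................
153 .............................. ..............................
154 .............................. ..............................
155 .....................##....... ..................######......
156 .....................###...... ................########......
157 ..............#......###...... .................#######......
158 ..............#####.###....... ..................######......
159 ...............######......... ..............................
160 ...............######......... ..............................
161 ...............######......... ..............................
162 ...............######......... ..............................
163 ...............######......... .....#........................
164 ................#............. .....##.......................
165 .............................. .....##.......................
166 .............................. ..............................
167 .............................. ..............................
```

View pics/v8b.png

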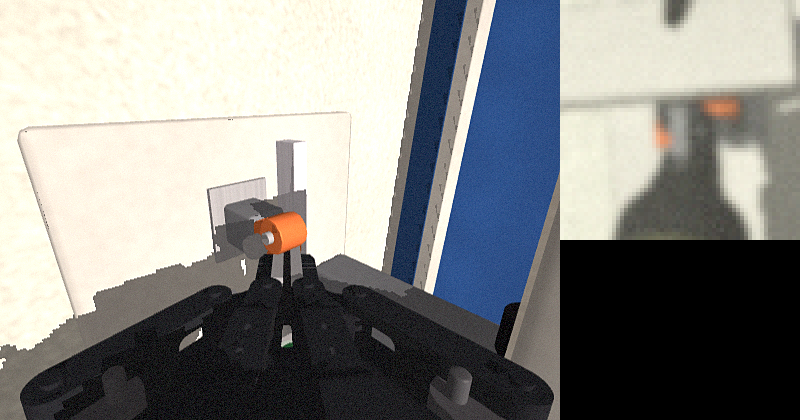

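The wrist view shows the orange roller outboard of the fingers, centre about (283,233), which means a lean of about 31°. A steady -6 N in x suggests the tip bears on something behind, so I back off 5 mm horizontally and check again.

Call:
drive_tool --increments '[{"grip": 0, "x": 0, "y": -0.0038, "z": -0.0032, "twist": 0}, {"grip": 0, "x": 0, "y": 0, "z": 0, "twist": 0}]'

```text
clock: 20.9
tcp_pos: [0.6101, 0.0759, 0.1071]
tcp_rot: [1.764, 1.85, 0.649]
force: [-0.0, -3.9, -0.6]
gripper_width: 0.0001
```

```bash
cat > wr.py <<'E'
from msk import *
from plant import imaging,status
F=[]
for i in range(3):w=imaging.snapshot("wrist");F.append(status.get_state()["force"])
m=cv2.inRange(cv2.cvtColor(w["color"],cv2.COLOR_RGB2HSV),(3,150,90),(18,255,255));k,l,st,ce=cv2.connectedComponentsWithStats(m)
for i in range(1,k):
    if st[i,4]>60:print("orange",ce[i].round(1),st[i])
print(np.mean(F,0).round(2))
for L in(0,30,38,45,52,60):
    th=np.radians(L);al=.1115+.05*np.sin(th);X=np.r_[np.array([.6215,-.0423])+al*np.array([-.0797,.9968]),.07+.05*np.cos(th)]
    print(L,proj(w,X).round(0),end="; ")
print()
E
python3 wr.py; python3 go.py -.003 .127 .104; python3 st.py
```

```text
orange [289.4 228.8] [ 259  210   52   41 1239]
[-0.25 -2.73  0.05]
0 [306. 283.]; 30 [298. 235.]; 38 [292. 223.]; 45 [287. 212.]; 52 [282. 203.]; 60 [275. 194.]; 
t 21.05 perp,along,z -0.0019 0.1192 0.1068 f [-0.26 -3.16 -0.56] w 0.0001 zax [ 0.647  0.001 -0.762]
to target, tool axes [ 0.0079 -0.0028  0.001 ]
21.05 [-0.561  0.117  0.295  2.239  0.933  0.18  -1.105] [0.6101 0.0763 0.1068] z [ 0.647  0.001 -0.762] tilt 40.3 az of z 0.1
x [-0.037  0.999 -0.03 ] y [0.761 0.048 0.646] f [-0.26 -3.16 -0.56]
```

Call:
drive_tool --increments '[{"grip": 0, "x": 0.004, "y": 0, "z": 0, "twist": 0}, {"grip": 0, "x": 0.003, "y": 0, "z": 0, "twist": 0}, {"grip": 0, "x": 0, "y": 0, "z": 0, "twist": 0}]'

```text
clock: 21.42
tcp_pos: [0.6096, 0.0828, 0.1059]
tcp_rot: [1.765, 1.851, 0.646]
force: [1.6, -5.7, -2.3]
gripper_width: 0.0001
```

```bash
python3 wr.py; python3 go.py -.003 .127 .104
```

```text
orange [284.3 227.3] [ 261  208   45   41 1229]
[ 1.4  -5.12 -2.45]
0 [308. 295.]; 30 [299. 248.]; 38 [294. 235.]; 45 [289. 225.]; 52 [283. 215.]; 60 [276. 206.]; 
t 21.575 perp,along,z -0.0019 0.1256 0.1059 f [ 1.25 -4.89 -2.81] w 0.0001 zax [ 0.646 -0.    -0.763]
to target, tool axes [ 0.0014 -0.0021  0.0007]
```

The wrist view and kinematics agree at about 43°. I'll add 1 mm and hold.

Call:
drive_tool --increments '[{"grip": 0, "x": 0.001, "y": 0, "z": 0, "twist": 0}, {"grip": 0, "x": 0, "y": 0, "z": 0, "twist": 0}, {"grip": 0, "x": 0, "y": 0, "z": 0, "twist": 0}, {"grip": 0, "x": 0, "y": 0, "z": 0, "twist": 0}, {"grip": 0, "x": 0, "y": 0, "z": 0, "twist": 0}]'

```text
clock: 22.2
tcp_pos: [0.6095, 0.0833, 0.1057]
tcp_rot: [1.765, 1.85, 0.646]
force: [2.5, -6.6, -4.3]
gripper_width: 0.0001
```

Call:
drive_tool --increments '[{"grip": 0, "x": 0, "y": 0, "z": 0, "twist": 0}, {"grip": 0, "x": 0, "y": 0, "z": 0, "twist": 0}, {"grip": 0, "x": 0, "y": 0, "z": 0, "twist": 0}, {"grip": 0, "x": 0, "y": 0, "z": 0, "twist": 0}, {"grip": 0, "x": 0, "y": 0, "z": 0, "twist": 0}]'

```text
clock: 22.82
tcp_pos: [0.6095, 0.0833, 0.1058]
tcp_rot: [1.765, 1.85, 0.646]
force: [2.3, -6.5, -2.6]
gripper_width: -0.0001
```

```bash
python3 wr.py; python3 go.py -.003 .077 .104
```

```text
orange [284.1 227.2] [ 261  208   44   41 1225]
[ 2.16 -5.7  -3.18]
0 [308. 296.]; 30 [299. 249.]; 38 [294. 236.]; 45 [289. 226.]; 52 [283. 216.]; 60 [276. 207.]; 
t 22.975 perp,along,z -0.0019 0.1262 0.1057 f [ 2.01 -5.64 -3.22] w -0.0001 zax [ 0.646 -0.001 -0.763]
to target, tool axes [-0.0491 -0.0013  0.0032]
```

Held over 1 s at about 44°. Now I release, then withdraw.

Call:
drive_tool --increments '[{"grip": 0, "x": -0.009, "y": 0, "z": 0, "twist": 0}, {"grip": 0, "x": -0.012, "y": 0, "z": 0, "twist": 0}, {"grip": 0, "x": -0.012, "y": 0, "z": 0, "twist": 0}, {"grip": 0, "x": -0.012, "y": 0, "z": 0, "twist": 0}, {"grip": 0, "x": -0.007, "y": 0, "z": 0, "twist": 0}]'

```text
clock: 23.6
tcp_pos: [0.6122, 0.0337, 0.1085]
tcp_rot: [1.762, 1.853, 0.652]
force: [0.3, 0.1, -0.4]
gripper_width: 0.0001
```

Call:
drive_tool --increments '[{"grip": 0, "x": 0, "y": 0, "z": -0.02, "twist": 0}, {"grip": 0, "x": 0, "y": 0, "z": -0.025, "twist": 0}, {"grip": 0, "x": 0, "y": 0, "z": -0.015, "twist": 0}, {"grip": 0, "x": 0, "y": 0, "z": 0, "twist": 0}, {"grip": 0, "x": 0, "y": 0, "z": 0, "twist": 0}]'

```text
clock: 24.22
tcp_pos: [0.5733, 0.0333, 0.1536]
tcp_rot: [1.763, 1.852, 0.65]
force: [0.5, -1.0, 0.4]
gripper_width: 0.0
```

```bash
python3 st.py; python3 look.py 9; python3 - <<'E'
from msk import *
print("top orange");show(["top0","top9"],(0,110,60),(20,255,255),240,152,24,14)
print("side orange");show(["side0","side9"],(0,110,60),(20,255,255),300,174,26,12)
print("side blue");show(["side0","side9"],(105,100,30),(130,255,255),343,244,26,12)
a,b=load("top0")["color"].astype(int),load("top9")["color"].astype(int)
E
```

```text
24.225 [-0.332 -0.065  0.14   2.285  0.525  0.259 -0.603] [0.5733 0.0333 0.1536] z [ 0.647  0.002 -0.762] tilt 40.3 az of z 0.2
x [-0.039  0.999 -0.03 ] y [0.761 0.049 0.647] f [ 0.55 -1.04  0.4 ]
t 24.325 tcp [0.573  0.0328 0.1531] perp,along -0.04231446943557165 0.07876212813463937 yaw err deg -0.9212450144346325 [ 0.25 -0.21  0.33]
q [-0.33 -0.06  0.14  2.29  0.52  0.26 -0.6 ]
top orange
152 ........................ ........................
153 ........................ ........................
154 ........................ ........................
155 ...........##........... ...........##...........
156 ...........###.......... ...........###..........
157 ....#......###.......... ....#......###..........
158 .....###..###........... ....####..###...........
159 .....#######............ .....#######............
160 .....######............. .....######.............
161 .....######............. .....######.............
162 .....######............. .....######.............
163 .....######............. .....######.............
164 ......##................ ......#.................
165 
[... 763 characters left out ...]
blue
244 .......................... ..........................
245 .......................... ..........................
246 .......###................ .......###................
247 ....#######............... ....#######...............
248 ....#######............... ....#######...............
249 ....########.............. ....########..............
250 .....#######.............. .....#######..............
251 ......######.............. .....#######..............
252 ......######.............. ......#####...............
253 .....#.##.......##........ .....###........###.......
254 ..............#####....... .............######.......
255 .............#.###........ ..............####........
```

View pics/v9.png

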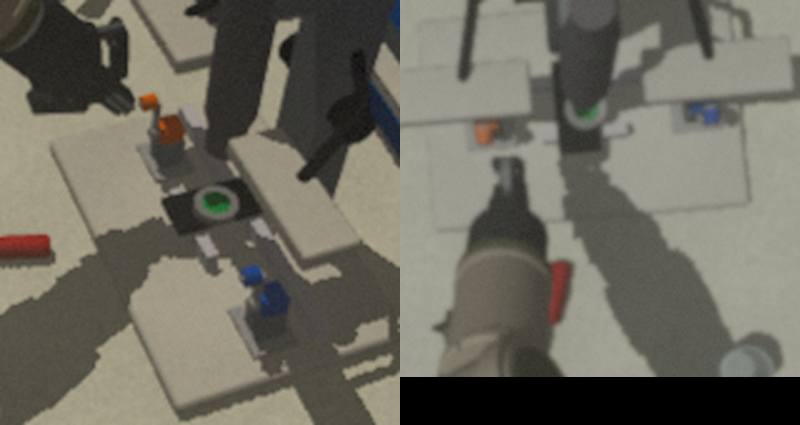

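Both rollers are back on their starting pixels and the tool is clear, with force about zero. Handing in.

```bash
python3 -c "
from plant import job;print(job.close_job())"
```

```text
the job is handed in; nothing more can be done
None
```

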